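# Open the battery tin in its holding bracket

### The arm

A 6-joint arm with a two-finger parallel gripper is mounted at the origin on the work surface. World frame = base frame: x ahead of the robot, y to its left, z up, the work surface at z = 0. Lengths are in mm, angles in rad, forces in N, time in s.
With the tool pointing down it reaches from about 275 to 1000 mm from the base axis. Payload 8.4 kg.
Tool frame: the origin (TCP) lies at the very end of the fingers, on their centre line; the grasp point (between the pads) lies 19 mm behind it; z points along the fingers, y is the direction in which the jaws open and shut (so a half turn about z gives the same grasp; the last joint's range is limited). The gripper opens to 85 mm and grips with 20 to 120 N. Pads are 22 mm wide; open, the fingers measure 114 mm over their backs; the gripper's body (76 mm by 85 mm) begins 54 mm behind the grasp point. The pads swing forward as they close: fully open they stand 13 mm farther back than shut.
Start: joints at [-1.339, 0.353, 1.633, -0, 1.155, -0.002], TCP at [144.796, -607.998, 231.281] pointing down, gripper open.
Joint ranges: [-2.63, 2.63], [-0.92, 2.1], [0.06, 2.66], [-1.3, 4.44], [0, 2.69], [-3.02, 3.02]. Speed limits (rad/s): [2.22, 2.22, 2.79, 3.14, 3.14, 3.14].

### API

Orientations are given as [roll, pitch, yaw] about the fixed x, y, z axes, in that order (R = Rz(yaw) Ry(pitch) Rx(roll)).
In Python, from rig import readout, grab_frame, calibration, r gives the robot as it stands. The module is installed in compiled form; this text tells all that it offers.
- The arm moves only by the tool play_rows, never from a script. Its argument "rows" is a list of rows, each a list of 3 entries, a list of its own where there are three numbers: the closure in counts, from 0 (fully open) to 255 (shut), then the shift along the tool's x, y, z in cm, then the turn, a rotation vector about the tool's x, y, z in rad. In form: [[gripper, [dx, dy, dz], [rx, ry, rz]], ...]. A call has 1 to 12 rows; each row is the pose to reach, as a shift and turn from the pose commanded when the call began, along the tool's axes at that moment; what a row does not reach only later rows make up. A row lasts 1/12 s, in which the tool goes at most 41.7 mm and 7.16 degrees, less where a joint would pass 70% of its speed; a pose out of reach is approached as far as the arm can. A call with a gripper value outside its range is refused whole. The fingers move at their own pace and stop on an object; "squeeze" is the grip in N (left out, the last holds). Time passes only in rows, so rows that repeat a pose let the fingers close. It gives the time, the measured TCP pose, the force and the opening at its end, in the units of the state.
- readout.sense(): the state, without advancing time (a new reading comes with each control period).
- grab_frame(name): name is "scene" or "top"; returns (picture, depth): 480x640x3 uint8, red, green, blue; 480x640 float32, mm along the optical axis (not along the pixel's ray), 0 where there is no reading.
- calibration(name): a dict with "vfov" (degrees; the focal length in pixels is half the picture's height over the tangent of half this angle, whatever the lens; pixels are square), "cx", "cy" (the principal point, pixels), "k1" (the pictures are not rectified: a ray, as slopes to the right and down, at radius r is drawn at 1 + k1 r^2 times it, then the intrinsics apply), "cam_to_world" (4x4, takes a point from camera to world coordinates). Camera axes: x right, y down, z forward; pixel columns grow to the right and rows downward; lengths in mm; the calibration is good to about 2 mm. A picture is of the moment at which its call begins. calibration takes no time and is no camera call.
- r.sign_off(): hands the job in, once; it reports no verdict.
The state is a dict: "clock": time; "qpos": joint angles; "qvel": joint speeds; "joint_efforts": joint torques, N m; "eef_pos": TCP position; "tcp_rot": TCP orientation; "contact_force": force on the tool from outside, world axes, zero at the start; "wrist_torque": the same for the moment, N m; "opening": opening from 0.0 (shut) to 1.0 (fully open).
Only numpy, scipy, OpenCV 4.12 (cv2) and the standard library are available. Lean on these libraries where they do the work, as an engineer would, in place of code of your own. Each camera call takes 0.05 s, during which the arm holds its last target.

### The job

Open the blue battery tin: push it along the shelf until its foot is fully home under the lips of the white holding bracket, so that the bracket holds the base down, then draw the deep, tight lid straight up off it and stand the lid open end down on the steel coaster. The base must stay down on the shelf and at home in the bracket; leave the dice cup, the dice and the bottle opener where they are.

Things in the scene. Friction and masses are not known exactly. Their poses are not given: they have to be found in the camera images.
- tin: loose base of the battery tin, about 0.35 kg: blue foot plate 100 mm (its x) by 90 mm (its y), 5 mm thick, with an upright square sleeve in its middle. Origin: centre of the foot's underside, z up. At the start, lid on, it stands on the shelf 145 to 175 mm short of home, up to 12 mm off the bracket's centre line and turned up to 0.2 rad from it, its +x towards the bracket's far end
- tin_sleeve (a point): centre of the top edge of the tin's aluminium sleeve, 60 mm above the tin's origin; the sleeve is 44 mm square and holds four green batteries. Spring leaves on it grip the lid from inside: drawing the lid off takes roughly 7 to 14 N, more than the base weighs, so an unheld base comes up with the lid
- lid: deep blue lid, 0.09 kg: rigid square cap 52 x 52 mm outside, 60 mm high, walls 3 mm, flat top with small silver inlay, no handle, open below. Origin: centre of its open lower rim, z up, x and y square to the walls. Fully on, the rim rests on the foot plate 5 mm above the tin's origin, axes as the tin's, lid top 65 mm above the shelf; raised by 57 mm it clears the sleeve
- shoe: white holding bracket screwed to the shelf. Origin: on the shelf, where the tin's origin lies when fully home (axes as the tin's); +x from open mouth to closed end. The foot slides on the bare shelf between side walls 96 mm apart, under lips: underside 9 mm, top 14 mm above the shelf, side lips 72 mm apart; end lip reaches back to x = 40 mm, end wall at x = 51.5 mm. 112 mm wide outside
- shoe_mouth (a point): middle of the bracket's mouth on the shelf, at x = -55 mm in the bracket's frame, where side walls and lips begin. Before it two wings without lips, 14 mm high, flare out at 0.35 rad to x = -88 mm, there about 120 mm apart inside and 135 mm over all, and guide the foot in if it comes fairly straight: pushed in well off the centre line or skewed it may turn and jam. The bracket's plastic is slippery (friction about 0.25)
- coaster: loose round steel coaster lying flat, 110 mm diameter, 4 mm thick, 0.28 kg. Origin: centre of its underside; z up
- dice_cup: loose empty glass dice cup, 76 mm diameter at the rim, 85 mm high, standing open end up. Origin: centre of its underside
- opener: loose yellow plastic bottle opener lying flat, 126 mm long (its x), 44 mm wide, 8 mm thick. Origin: on its underside near the middle
- die_a: loose red die, 16 mm cube, beyond the bracket. Origin: centre of its underside as placed
- die_b: a second red die, 16 mm cube, beyond the bracket. Origin: centre of its underside as placed
- dock: white plastic remote dock fixed to the shelf, about 145 by 80 mm, up to 40 mm high, with a matte black remote resting in it whose far end rises to about 85 mm. Origin: centre of its underside

How it is judged (in metres and radians):
On the way, in this order (a step that is already met when the one before it is completed fails the run):
1. the tin is fully home in the bracket (within 8 mm) with its lid still on (horizontal distance between tin and shoe below 0.008 m and angle between the x axis of tin and the x axis of shoe, either way round below 0.1 rad and z of lid in the frame of tin below 0.012 m), for 0.2 s.
2. the lid has been drawn up clear of the sleeve, the base still home in the bracket (z of lid in the frame of tin above 0.062 m and horizontal distance between lid and tin below 0.04 m and angle between lid's own z axis and vertical below 0.3 rad and horizontal distance between tin and shoe below 0.015 m), for 0.05 s.
At the end, for the whole second after the job is handed in: The tin's base is home in the bracket (within 15 mm) and flat; the lid stands upright (within 0.1 rad), open end down, on the coaster, its centre within 30 mm of the coaster's, and the coaster lies on the shelf; all at rest (horizontal distance between tin and shoe below 0.015 m and angle between tin's own z axis and vertical below 0.08 rad and horizontal distance between lid and coaster below 0.03 m and z of lid in the frame of coaster between 0.001 and 0.008 m and angle between lid's own z axis and vertical below 0.1 rad and height (world z) of coaster below 0.004 m and linear speed of each of lid, tin below 0.02 m/s); the robot touches nothing.
It fails at once if the tin's base lifted off the shelf (more than 12 mm) or tipped (more than 0.2 rad) (height (world z) of tin above 0.012 m or angle between tin's own z axis and vertical above 0.2 rad).
It fails at once if dice cup, opener or a die moved more than 30 mm (distance of any of dice_cup, opener, die_a, die_b from where it was at the start of the episode above 0.03 m).
It also fails if it takes over 72 s, if anything falls off the work surface, if the arm or the gripper's body presses on something with over 40 N, if the wrist force passes 120 N, or if a joint passes its speed limit or range.

## Working session

There is one attempt and no reset: what is moved stays moved. The work goes in short steps, Python scripts to look and compute and a tool call to move; the robot and the scene stay as the last step left them, time stands still between calls to the robot, and variables do not carry over. Pictures are saved under pics/ and viewed, and the job is handed in when it is done.

Besides the shell and the picture viewer there is one more tool, called by a JSON object that holds its "method" and its "body". play_rows: Moves the arm, as the interface text tells. Its arguments: {"type":"object","properties":{"rows":{"type":"array"},"squeeze":{"type":"number"}},"required":["rows"]}

```bash
mkdir -p pics; cat > h.py <<'E'
import numpy as np,cv2
from rig import readout, grab_frame, calibration, r
def K(c):
    f=240/np.tan(np.radians(c['vfov'])/2); return f
def und(c,uv):
    f=K(c); uv=np.atleast_2d(np.array(uv,float)); d=(uv-[c['cx'],c['cy']])/f
    s=d.copy()
    for _ in range(20): s=d/(1+c['k1']*(s**2).sum(1,keepdims=True))
    return s
def onplane(name,uv,z):
    c=calibration(name); s=und(c,uv); T=np.array(c['cam_to_world'])
    d=np.c_[s,np.ones(len(s))]@T[:3,:3].T; o=T[:3,3]
    z=np.broadcast_to(z,(len(s),))
    return o+d*((z-o[2])/d[:,2])[:,None]
def proj(name,P):
    c=calibration(name);T=np.array(c['cam_to_world']);P=np.atleast_2d(np.array(P,float))
    q=(P-T[:3,3])@T[:3,:3]; s=q[:,:2]/q[:,2:]; s=s*(1+c['k1']*(s**2).sum(1,keepdims=True))
    return s*K(c)+[c['cx'],c['cy']]
def cloud(name,depth):
    v,u=np.mgrid[0:480,0:640]; c=calibration(name); s=und(c,np.c_[u.ravel(),v.ravel()]); T=np.array(c['cam_to_world'])
    z=depth.ravel()[:,None]; P=np.c_[s*z,z]@T[:3,:3].T+T[:3,3]
    P[depth.ravel()==0]=np.nan
    return P.reshape(480,640,3)
E
python3 - <<'E'
from h import *
for n in('scene','top'):
    p,d=grab_frame(n); cv2.imwrite(f'pics/{n}0.png',p[...,::-1]); np.save(f'{n}0.npy',d); print(calibration(n))
print(readout.sense())
E
```

```text
{'vfov': 57.30086234948057, 'cx': 320.2683057808383, 'cy': 240.55537468924916, 'k1': 0.0003097260378769935, 'cam_to_world': array([[-3.32065514e-01,  5.43519459e-01, -7.70920938e-01,
         1.22315990e+03],
       [ 9.43209509e-01,  1.99474710e-01, -2.65641980e-01,
         2.56701794e+02],
       [ 9.39764512e-03, -8.15350500e-01, -5.78891394e-01,
         5.23654594e+02],
       [ 0.00000000e+00,  0.00000000e+00,  0.00000000e+00,
         1.00000000e+00]])}
{'vfov': 53.19782698698321, 'cx': 328.29127376202086, 'cy': 236.78351160809498, 'k1': 0.018862268503366173, 'cam_to_world': array([[ 2.87586008e-02, -9.86654116e-01,  1.60270394e-01,
         4.76564236e+02],
       [-9.99444427e-01, -3.10846183e-02, -1.20243251e-02,
         4.80958220e+01],
       [ 1.68457939e-02, -1.59835549e-01, -9.86999907e-01,
         9.79958684e+02],
       [ 0.00000000e+00,  0.00000000e+00,  0.00000000e+00,
         1.00000000e+00]])}
{'clock': 0.1, 'qpos': array([-1.33939850e+00,  3.53605688e-01,  1.63405087e+00, -1.59592188e-05,
        1.15514851e+00, -2.42910378e-03]), 'qvel': array([ 1.89740743e-03, -2.26619010e-03, -3.56253331e-03, -5.68900241e-04,
       -5.43584435e-05,  8.77964524e-04]), 'joint_efforts': array([-1.13435788e-03, -6.06356120e+01, -3.42819858e+01,  9.11048619e-05,
        3.97905489e-03,  1.93239873e-05]), 'eef_pos': array([ 144.69803046, -607.60175022,  230.62380015]), 'tcp_rot': array([-3.14038021e+00,  1.16474341e-05,  2.33833392e-01]), 'contact_force': array([-0.31801962, -0.43700973,  0.45929919]), 'wrist_torque': array([ 0.02191608, -0.00737361,  0.03178213]), 'opening': 0.9970217117653717}
```

View pics/scene0.png

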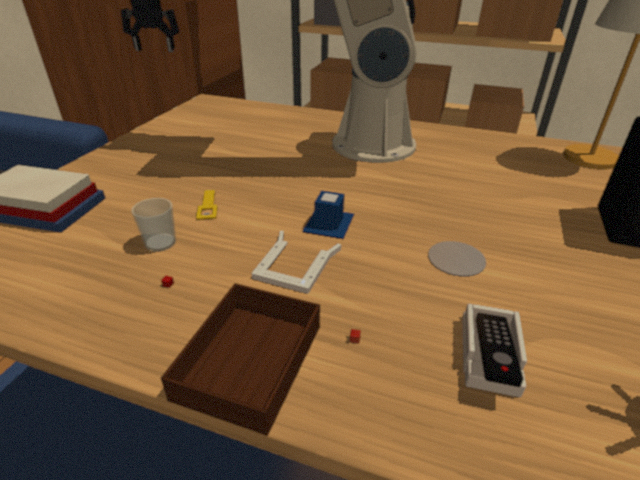

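View pics/top0.png

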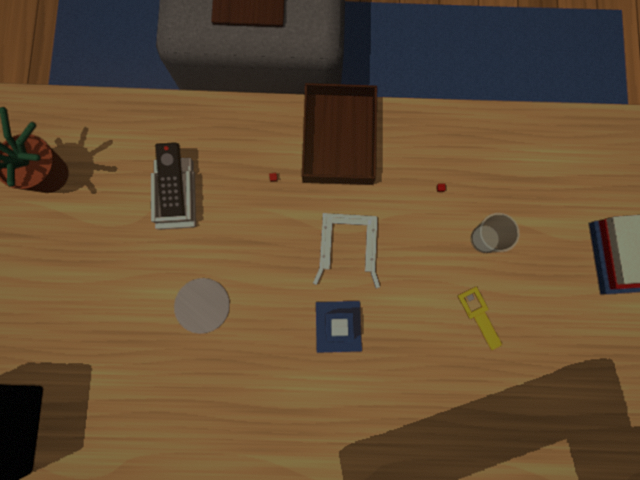

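```bash
python3 - <<'E'
import cv2
p=cv2.imread('pics/top0.png')
cv2.imwrite('pics/z1.png',cv2.resize(p[200:360,290:410],None,fx=5,fy=5,interpolation=cv2.INTER_CUBIC)[:,:][:800,:600])
c=cv2.resize(p[205:290,300:400],None,fx=6,fy=6,interpolation=cv2.INTER_CUBIC); cv2.imwrite('pics/z_shoe.png',c)
c=cv2.resize(p[290:360,305:375],None,fx=8,fy=8,interpolation=cv2.INTER_CUBIC); cv2.imwrite('pics/z_tin.png',c)
E
```

```text
(no output)
```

View pics/z_shoe.png

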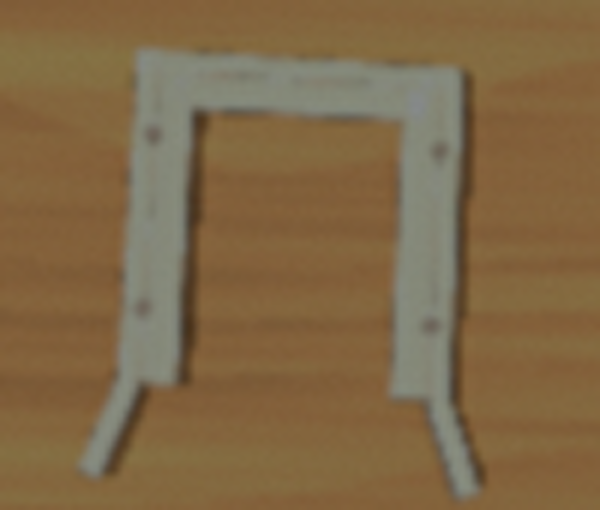

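View pics/z_tin.png

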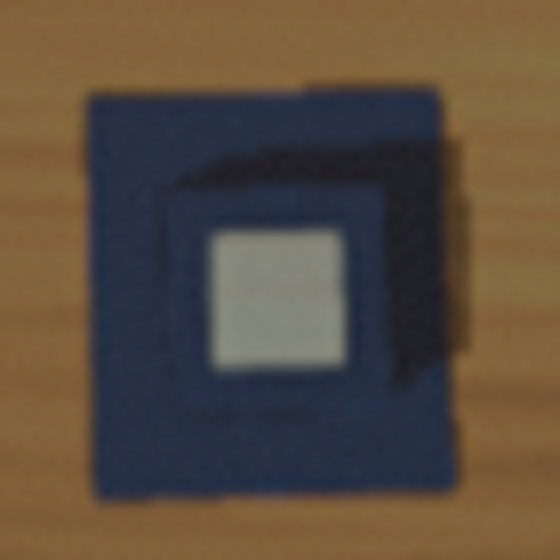

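```bash
cat > m.py <<'E'
from h import *
def z2p(pts,s,o): return (np.array(pts,float)+.5)/s-.5+np.array(o)
def fit(model,meas):
    m=np.array(model);q=np.array(meas)[:,:2]; mc=m.mean(0);qc=q.mean(0)
    H=(m-mc).T@(q-qc); a=np.arctan2(H[0,1]-H[1,0],H[0,0]+H[1,1]); R=np.array([[np.cos(a),-np.sin(a)],[np.sin(a),np.cos(a)]])
    t=qc-R@mc; return t,a,(m@R.T+t-q)
E
python3 - <<'E'
from m import *
w=onplane('top',z2p([(192,108),(402,120),(393,397),(182,383),(138,50),(463,68)],6,(300,205)),14)
t,a,e=fit([(40,36),(40,-36),(-55,-36),(-55,36),(57,56),(57,-56)],w);print('shoe',t,a);print(w.round(1),e.round(1))
t2,a2,e=fit([(40,36),(40,-36),(-55,-36),(-55,36)],w[:4]);print('shoe',t2,a2);print(e.round(1))
w=onplane('top',z2p([(88,95),(438,90),(456,490),(97,500)],8,(305,290)),5)
ti,b,e=fit([(50,45),(50,-45),(-50,-45),(-50,45)],w);print('tin',ti,b);print(e.round(1))
w=onplane('top',z2p([(210,232),(341,230),(345,368),(214,371)],8,(305,290)),65);print('inlay',w.mean(0),w.round(1))
R=np.array([[np.cos(a2),np.sin(a2)],[-np.sin(a2),np.cos(a2)]]);print('tin in shoe',R@(ti-t2),b-a2)
w=onplane('top',[(175.5,306),(229,306),(202,279.5),(202,332.5)],4);print('coaster',w.round(1))
d=np.load('top0.npy');P=cloud('top',d)
p=cv2.imread('pics/top0.png').astype(int)
for box in [(230,280,180,225),(212,222,325,375),(320,335,330,350),(340,350,320,360),(370,420,380,500)]:
    q=P[box[0]:box[1],box[2]:box[3]].reshape(-1,3); print(box,np.nanmedian(q,0).round(1), np.nanpercentile(q[:,2],[5,95]).round(1))
# coaster segmentation
hsv=cv2.cvtColor(p.astype(np.uint8),cv2.COLOR_BGR2HSV);m=(hsv[...,1]<70)
mm=np.zeros_like(m);mm[270:345,165:240]=m[270:345,165:240]
(cc,r2)=cv2.minEnclosingCircle(np.argwhere(cv2.morphologyEx(mm.astype(np.uint8),cv2.MORPH_OPEN,np.ones((3,3))))[:,::-1].astype(np.float32));print(cc,r2,onplane('top',[cc],4))
# scene check
for n,pt in [('tin',ti),('shoe',t2)]: print(n,proj('scene',[[*pt,0 if n=='shoe' else 65]]))
E
```

```text
shoe [623.05509636  -5.14664169] -0.020551664178128617
[[663.1  30.4  14. ]
 [661.3 -41.5  14. ]
 [566.2 -40.   14. ]
 [568.8  31.2  14. ]
 [682.8  49.5  14. ]
 [680.1 -62.2  14. ]] [[ 0.6 -0.4]
 [ 1.1 -0.4]
 [ 1.1 -0. ]
 [-0.   0.8]
 [-1.6  0.2]
 [-1.2 -0.1]]
shoe [622.36074132  -5.12229593] -0.018960428681461323
[[-0.1 -0.3]
 [ 0.4 -0.3]
 [ 0.4 -0.1]
 [-0.8  0.7]]
tin [454.70965887  11.01943996] 0.05487969010243041
[[ 0.   0.6]
 [ 1.1 -1. ]
 [-0.6 -0.3]
 [-0.6  0.7]]
inlay [454.24490204  11.45468513  65.        ] [[469.5  27.7  65. ]
 [470.8  -3.1  65. ]
 [439.1  -4.7  65. ]
 [437.5  25.9  65. ]]
tin in shoe [-167.92698415   12.96028858] 0.07384011878389174
coaster [[485.2 337.8   4. ]
 [488.1 231.3   4. ]
 [539.5 288.9   4. ]
 [434.7 281.4   4. ]]
(230, 280, 180, 225) [590.6 293.2   1.6] [-1.4  4.7]
(212, 222, 325, 375) [676.6  -5.6  14.9] [ 0.6 18.2]
(320, 335, 330, 350) [454.4  11.7  67.5] [64.6 69.9]
(340, 350, 320, 360) [418.9   8.5   7.3] [ 4.4 66.7]
(370, 420, 380, 500) [ 328.6 -191.     2.1] [-0.8  4.9]
(201.5, 305.5) 27.72193145751953 [[487.58919158 286.20462069   4.        ]]
tin [[329.37342287 196.44167848]]
shoe [[292.74539546 265.88014165]]
```

```bash
cat > go.py <<'E'
import sys
from h import *
from scipy.spatial.transform import Rotation as Ro
def go(x,y,z,yaw,cmd=None):
    s=readout.sense(); p=s['eef_pos'];R=Ro.from_euler('xyz',s['tcp_rot'])
    if cmd is not None: p=np.array(cmd)
    d=R.inv().apply(np.array([x,y,z])-p)/10
    rv=(R.inv()*Ro.from_euler('xyz',[np.pi,0,yaw])).as_rotvec()
    print('t',round(s['clock'],2),'now',p.round(1),s['tcp_rot'].round(4),'F',s['contact_force'].round(1),'op',round(s['opening'],3),'q',s['qpos'].round(2)); print('shift cm',d.round(2),'turn',rv.round(3))
if __name__=='__main__': go(*map(float,sys.argv[1:5]))
E
python3 go.py 454.5 11.2 150 0.055
```

```text
t 0.1 now [ 144.7 -607.6  230.6] [-3.1404  0.      0.2338] F [-0.3 -0.4  0.5] op 0.997 q [-1.34  0.35  1.63 -0.    1.16 -0.  ]
shift cm [ 44.48 -53.01   8.13] turn [-0.001  0.     0.179]
```

{"method": "play_rows", "body": {"rows": [[0,[4,-4.8,0],[0,0,0]],[0,[8,-9.5,0],[0,0,0.03]],[0,[12,-14.3,1],[0,0,0.05]],[0,[16,-19,1],[0,0,0.08]],[0,[20,-23.8,2],[0,0,0.1]],[0,[24,-28.6,2],[0,0,0.12]],[0,[28,-33.4,3],[0,0,0.14]],[0,[32,-38.1,4],[0,0,0.16]],[0,[36,-42.9,5],[0,0,0.18]],[0,[40,-47.7,6],[0,0,0.18]],[0,[44.5,-53,7],[0,0,0.18]],[0,[44.5,-53,8],[0,0,0.18]]], "squeeze": 40}}

```text
clock: 1.1
eef_pos: [368.0, -161.5, 186.3]
tcp_rot: [3.141, -0.001, 0.054]
contact_force: [1.3, -0.7, 0.3]
opening: 0.998
```

```bash
python3 go.py 454.5 11.2 100 0.055
```

```text
t 1.1 now [ 368.  -161.5  186.3] [ 3.1412e+00 -8.0000e-04  5.3500e-02] F [ 1.3 -0.7  0.3] op 0.998 q [-0.42  0.05  2.13  0.    0.96  1.1 ]
shift cm [  9.55 -16.79   8.64] turn [ 0.    -0.001 -0.001]
```

{"method": "play_rows", "body": {"rows": [[0,[2.5,-4,0.5],[0,0,0]],[0,[5,-8,1],[0,0,0]],[0,[7,-12,2],[0,0,0]],[0,[9.5,-16.8,3],[0,0,0]],[0,[9.5,-16.8,5],[0,0,0]],[0,[9.5,-16.8,7],[0,0,0]],[0,[9.5,-16.8,7],[0,0,0]],[0,[9.5,-16.8,7],[0,0,0]]]}}

```text
clock: 1.77
eef_pos: [452.2, 9.6, 115.5]
tcp_rot: [3.142, 0.003, 0.055]
contact_force: [0.7, 0.1, 0.5]
opening: 1.001
```

```bash
python3 go.py 454.5 11.2 30 0.055;python3 - <<'E'
from h import *
p,d=grab_frame('top');cv2.imwrite('pics/t1.png',p[...,::-1]);p,d=grab_frame('scene');cv2.imwrite('pics/s1.png',cv2.resize(p[100:320,200:500,::-1],None,fx=2.5,fy=2.5))
E
```

```text
t 1.77 now [452.2   9.6 115.5] [3.1416 0.0034 0.0549] F [0.7 0.1 0.5] op 1.001 q [ 0.02  0.25  2.09 -0.    0.8   1.53]
shift cm [ 0.27 -0.15  8.55] turn [ 0.     0.003 -0.   ]
```

View pics/s1.png

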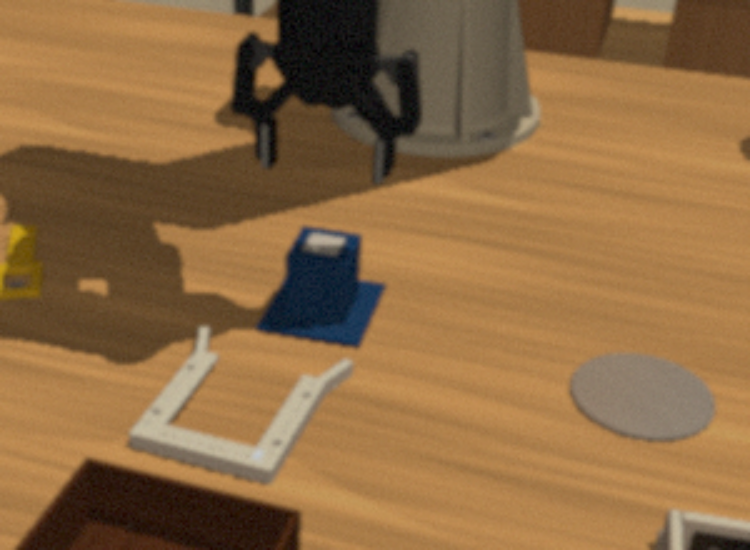

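{"method": "play_rows", "body": {"rows": [[0,[0.2,-0.15,0],[0,0,0]],[0,[0.2,-0.15,2],[0,0,0]],[0,[0.2,-0.15,4],[0,0,0]],[0,[0.2,-0.15,6],[0,0,0]],[0,[0.2,-0.15,7.5],[0,0,0]],[0,[0.2,-0.15,8.5],[0,0,0]],[0,[0.2,-0.15,8.5],[0,0,0]],[0,[0.2,-0.15,8.5],[0,0,0]]]}}

```text
clock: 2.53
eef_pos: [455.6, 10.7, 31.7]
tcp_rot: [-3.142, -0.0, 0.053]
contact_force: [0.1, 0.9, -0.1]
opening: 0.999
```

```bash
python3 go.py 454.5 11.2 30 0.055;python3 - <<'E'
from h import *
p,d=grab_frame('scene');cv2.imwrite('pics/s2.png',cv2.resize(p[120:280,230:430,::-1],None,fx=3.5,fy=3.5))
E
```

```text
t 2.53 now [455.6  10.7  31.7] [-3.1416e+00 -1.0000e-04  5.3000e-02] F [ 0.1  0.9 -0.1] op 0.999 q [0.02 0.41 2.13 0.   0.6  1.54]
shift cm [-0.11 -0.05  0.17] turn [-0.    -0.    -0.002]
```

View pics/s2.png

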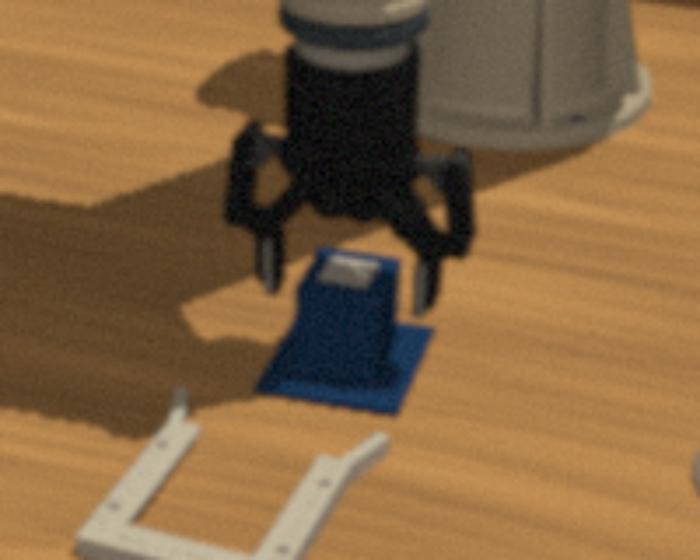

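{"method": "play_rows", "body": {"rows": [[60,[0,0,0],[0,0,0]],[120,[0,0,0],[0,0,0]],[255,[0,0,0],[0,0,0]],[255,[0,0,0],[0,0,0]],[255,[0,0,0],[0,0,0]],[255,[0,0,0],[0,0,0]],[255,[0,0,0],[0,0,0]],[255,[0,0,0],[0,0,0]],[255,[0,0,0],[0,0,0]],[255,[0,0,0],[0,0,0]]], "squeeze": 40}}

```text
clock: 3.42
eef_pos: [455.9, 11.1, 32.2]
tcp_rot: [3.142, -0.001, 0.054]
contact_force: [-1.8, -0.3, 7.7]
opening: 0.602
```

```bash
python3 go.py 454.5 -1.9 31.5 -0.019;python3 - <<'E'
from h import *
p,d=grab_frame('scene');cv2.imwrite('pics/s3.png',cv2.resize(p[120:280,230:430,::-1],None,fx=3.5,fy=3.5))
E
```

```text
t 3.42 now [455.9  11.1  32.2] [ 3.1416e+00 -1.3000e-03  5.3800e-02] F [-1.8 -0.3  7.7] op 0.602 q [0.02 0.41 2.13 0.   0.6  1.54]
shift cm [-0.21  1.29  0.07] turn [-0.    -0.001  0.073]
```

View pics/s3.png

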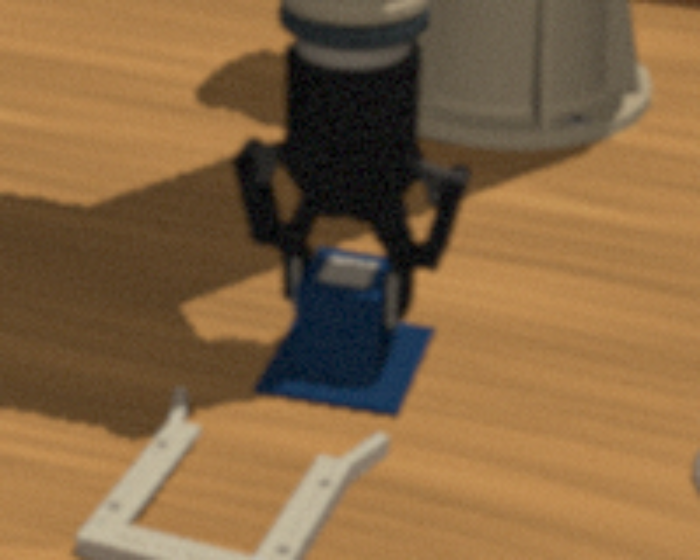

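{"method": "play_rows", "body": {"rows": [[255,[0,0.2,-0.02],[0,0,0.01]],[255,[0,0.4,-0.02],[0,0,0.025]],[255,[0,0.6,-0.02],[0,0,0.035]],[255,[0,0.8,-0.02],[0,0,0.05]],[255,[0,1.0,-0.02],[0,0,0.06]],[255,[0,1.2,-0.02],[0,0,0.07]],[255,[0,1.3,-0.02],[0,0,0.073]],[255,[0,1.3,-0.02],[0,0,0.073]],[255,[0,1.3,-0.02],[0,0,0.073]]]}}

```text
clock: 4.22
eef_pos: [457.0, -1.5, 32.2]
tcp_rot: [-3.141, -0.002, -0.02]
contact_force: [0.0, 6.1, 6.2]
opening: 0.603
```

```bash
python3 go.py 534.5 -3.4 31.5 -0.019;python3 - <<'E'
from h import *
p,d=grab_frame('top');cv2.imwrite('pics/t4.png',cv2.resize(p[205:365,290:410,::-1],None,fx=5,fy=5)[:600] if 0 else cv2.resize(p[205:365,290:410,::-1],None,fx=3.7,fy=3.7))
E
```

```text
t 4.22 now [457.   -1.5  32.2] [-3.1409e+00 -1.9000e-03 -2.0200e-02] F [0.  6.1 6.2] op 0.603 q [-0.01  0.41  2.13  0.    0.6   1.58]
shift cm [7.75 0.03 0.08] turn [-0.001 -0.002 -0.001]
```

View pics/t4.png

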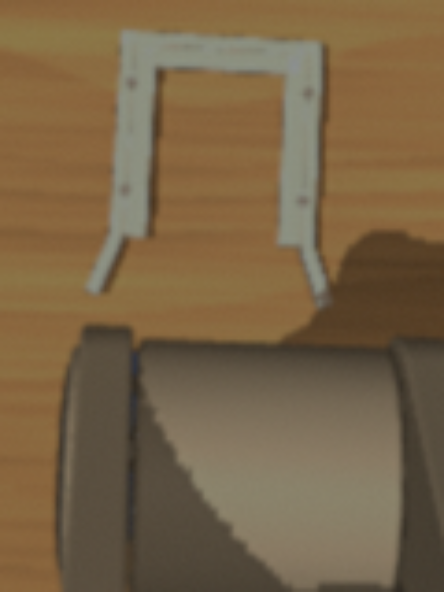

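{"method": "play_rows", "body": {"rows": [[255,[0.5,0.0,-0.02],[0,0,0]],[255,[1.0,0.0,-0.03],[0,0,0]],[255,[1.5,0.02,-0.03],[0,0,0]],[255,[2,0.02,-0.03],[0,0,0]],[255,[2.5,0.02,-0.03],[0,0,0]],[255,[3,0.02,-0.03],[0,0,0]],[255,[3,0.02,-0.03],[0,0,0]]]}}

```text
clock: 4.85
eef_pos: [482.4, -2.7, 31.8]
tcp_rot: [3.141, 0.006, -0.019]
contact_force: [0.2, -0.2, -2.9]
opening: 0.602
```

```bash
python3 go.py 534.5 -3.4 31.5 -0.019;python3 - <<'E'
from m import *
p,d=grab_frame('scene');cv2.imwrite('pics/s5.png',cv2.resize(p[190:300,240:360,::-1],None,fx=5,fy=5,interpolation=cv2.INTER_CUBIC))
E
```

```text
t 4.85 now [482.4  -2.7  31.8] [ 3.1414  0.0062 -0.0195] F [ 0.2 -0.2 -2.9] op 0.602 q [-0.01  0.44  2.07 -0.    0.64  1.58]
shift cm [ 5.21 -0.03 -0.  ] turn [ 0.     0.006 -0.   ]
```

View pics/s5.png

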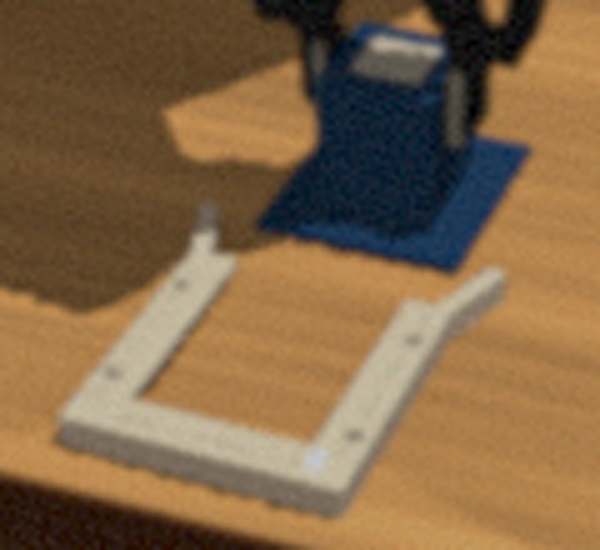

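```bash
python3 - <<'E'
from m import *
w=onplane('scene',z2p([(258,225),(450,270),(530,148)],5,(240,190)),5);t,a,e=fit([(50,45),(50,-45),(-50,-45)][:3] if 0 else [(50,-45),(50,45),(-50,45)],w);print('tin',t,a,e.round(1),w.round(1))
w=onplane('scene',z2p([(135,400),(305,440),(410,300),(235,262)],5,(240,190)),14);t2,a2,e=fit([(40,-36),(40,36),(-55,36),(-55,-36)],w);print('shoe',t2,a2,e.round(1))
R=np.array([[np.cos(a2),np.sin(a2)],[-np.sin(a2),np.cos(a2)]]);print('tin in shoe',R@(t-t2),a-a2)
E
```

```text
tin [484.99623087  -1.61177132] -0.026323590389013444 [[ 0.7 -2.8]
 [ 0.2  2.1]
 [-0.9  0.7]] [[533.1 -45.1   5. ]
 [536.   39.9   5. ]
 [437.1  44.    5. ]]
shoe [626.00572055  -3.75281172] -0.026595312916848315 [[ 0.1 -1.9]
 [ 2.3  3.4]
 [-0.3 -1.7]
 [-2.2  0.2]]
tin in shoe [-141.01655878   -1.60946617] 0.0002717225278348716
```

{"method": "play_rows", "body": {"rows": [[255,[0.5,0,0.02],[0,0,0]],[255,[1.0,0,0.02],[0,0,0]],[255,[1.5,0,0.02],[0,0,0]],[255,[2.0,0,0.02],[0,0,0]],[255,[2.5,0,0.02],[0,0,0]],[255,[3.0,0,0.02],[0,0,0]],[255,[3.5,0,0.02],[0,0,0]],[255,[4.0,0,0.02],[0,0,0]],[255,[4.5,0,0.02],[0,0,0]],[255,[5.0,0,0.02],[0,0,0]],[255,[5.5,0,0.02],[0,0,0]],[255,[6.0,0,0.02],[0,0,0]]]}}

```text
clock: 5.9
eef_pos: [543.5, -3.9, 31.4]
tcp_rot: [3.141, 0.006, -0.019]
contact_force: [-10.4, 1.3, 10.3]
opening: 0.603
```

```bash
python3 go.py 623.5 -5 31.5 -0.019;python3 - <<'E'
from m import *
p,d=grab_frame('scene');cv2.imwrite('pics/s6.png',cv2.resize(p[190:300,240:360,::-1],None,fx=5,fy=5,interpolation=cv2.INTER_CUBIC))
E
```

```text
t 5.9 now [543.5  -3.9  31.4] [ 3.1415  0.0059 -0.0194] F [-10.4   1.3  10.3] op 0.603 q [-0.01  0.5   1.94 -0.    0.7   1.58]
shift cm [ 8.   -0.05 -0.06] turn [ 0.     0.006 -0.   ]
```

View pics/s6.png

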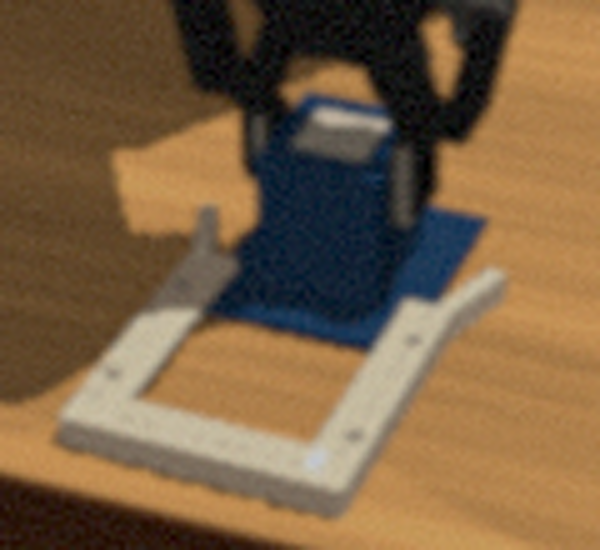

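{"method": "play_rows", "body": {"rows": [[255,[0.5,0,-0.03],[0,0,0]],[255,[1.0,0,-0.03],[0,0,0]],[255,[1.5,0,-0.03],[0,0,0]],[255,[2.0,0,-0.03],[0,0,0]],[255,[2.5,0,-0.03],[0,0,0]],[255,[3.0,0,-0.03],[0,0,0]],[255,[3.5,0,-0.03],[0,0,0]],[255,[4.0,0,-0.03],[0,0,0]],[255,[4.5,0,-0.03],[0,0,0]],[255,[5.0,0,-0.03],[0,0,0]],[255,[5.5,0,-0.03],[0,0,0]],[255,[6.0,0,-0.03],[0,0,0]]]}}

```text
clock: 6.95
eef_pos: [606.5, -5.0, 31.9]
tcp_rot: [-3.142, -0.0, -0.019]
contact_force: [0.3, -0.3, -5.2]
opening: 0.605
```

```bash
python3 go.py 623.5 -5 31.5 -0.019;python3 - <<'E'
from m import *
p,d=grab_frame('scene');cv2.imwrite('pics/s7.png',cv2.resize(p[190:300,240:360,::-1],None,fx=5,fy=5,interpolation=cv2.INTER_CUBIC))
E
```

```text
t 6.95 now [606.5  -5.   31.9] [-3.1416 -0.     -0.0192] F [ 0.3 -0.3 -5.2] op 0.605 q [-0.01  0.57  1.81  0.    0.76  1.58]
shift cm [ 1.7  -0.03  0.04] turn [-0. -0. -0.]
```

View pics/s7.png

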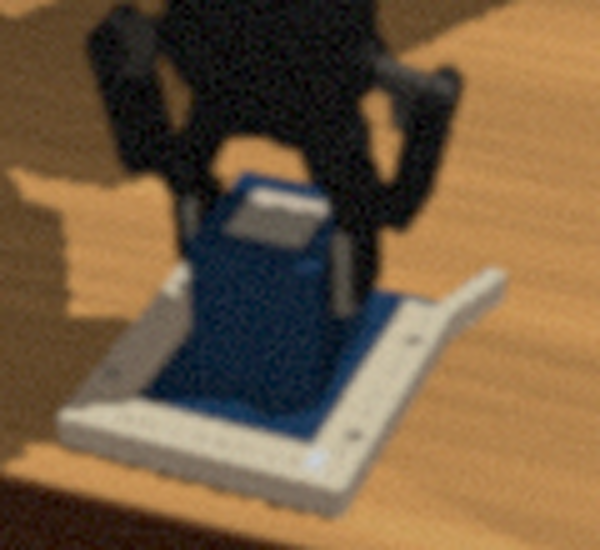

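{"method": "play_rows", "body": {"rows": [[255,[0.3,0,0.03],[0,0,0]],[255,[0.6,0,0.03],[0,0,0]],[255,[0.9,0,0.03],[0,0,0]],[255,[1.2,0,0.03],[0,0,0]],[255,[1.4,0,0.03],[0,0,0]],[255,[1.5,0,0.03],[0,0,0]],[255,[1.5,0,0.03],[0,0,0]]]}}

```text
clock: 7.58
eef_pos: [621.6, -5.3, 31.7]
tcp_rot: [-3.142, -0.001, -0.019]
contact_force: [0.5, 0.5, -3.0]
opening: 0.605
```

{"method": "play_rows", "body": {"rows": [[255,[0.1,0,0],[0,0,0]],[255,[0.2,0,0],[0,0,0]],[255,[0.2,0,0],[0,0,0]]]}}

```text
clock: 7.83
eef_pos: [623.0, -5.3, 31.6]
tcp_rot: [3.142, 0.0, -0.019]
contact_force: [-0.8, 0.0, -3.9]
opening: 0.607
```

{"method": "play_rows", "body": {"rows": [[255,[0.1,0,0.02],[0,0,0]],[255,[0.2,0,0.02],[0,0,0]],[255,[0.2,0,0.02],[0,0,0]]]}}

```text
clock: 8.08
eef_pos: [624.5, -5.3, 31.5]
tcp_rot: [-3.142, 0.001, -0.019]
contact_force: [-2.7, 0.2, -0.8]
opening: 0.606
```

```bash
python3 go.py 623.5 -5 31.5 -0.019;python3 - <<'E'
from m import *
p,d=grab_frame('scene');cv2.imwrite('pics/s8.png',cv2.resize(p[190:300,240:360,::-1],None,fx=5,fy=5,interpolation=cv2.INTER_CUBIC))
E
```

```text
t 8.08 now [624.5  -5.3  31.5] [-3.1416e+00  1.0000e-03 -1.9200e-02] F [-2.7  0.2 -0.8] op 0.606 q [-0.01  0.59  1.76  0.    0.79  1.58]
shift cm [-0.1  -0.03  0.  ] turn [-0.     0.001 -0.   ]
```

View pics/s8.png

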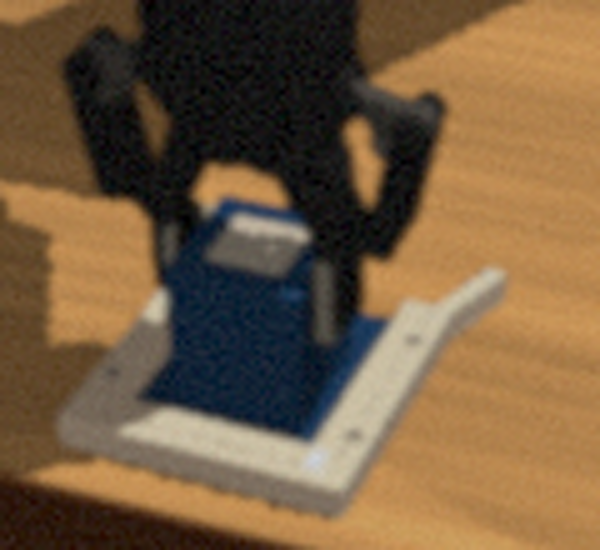

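{"method": "play_rows", "body": {"rows": [[255,[0.1,0,0.01],[0,0,0]],[255,[0.15,0,0.01],[0,0,0]],[255,[0.2,0,0.01],[0,0,0]],[255,[0.2,0,0.01],[0,0,0]]]}}

```text
clock: 8.47
eef_pos: [626.3, -5.4, 31.4]
tcp_rot: [3.142, 0.001, -0.019]
contact_force: [-6.0, 0.4, 4.2]
opening: 0.602
```

{"method": "play_rows", "body": {"rows": [[255,[0.1,0,0],[0,0,0]],[255,[0.15,0,0],[0,0,0]],[255,[0.2,0,0],[0,0,0]],[255,[0.2,0,0],[0,0,0]]]}}

```text
clock: 8.8
eef_pos: [626.8, -5.4, 31.4]
tcp_rot: [-3.142, 0.004, -0.019]
contact_force: [-11.0, 0.1, 7.9]
opening: 0.605
```

{"method": "play_rows", "body": {"rows": [[255,[0.1,0,-0.02],[0,0,0]],[255,[0.2,0,-0.03],[0,0,0]],[255,[0.2,0,-0.03],[0,0,0]],[255,[0.2,0,-0.03],[0,0,0]]]}}

```text
clock: 9.13
eef_pos: [626.9, -5.3, 31.5]
tcp_rot: [-3.142, 0.008, -0.019]
contact_force: [-16.9, 0.5, 14.0]
opening: 0.603
```

```bash
python3 - <<'E'
from m import *
s=readout.sense();print(s['eef_pos'],s['contact_force'])
p,d=grab_frame('scene');cv2.imwrite('pics/s9.png',cv2.resize(p[190:300,240:360,::-1],None,fx=5,fy=5,interpolation=cv2.INTER_CUBIC))
a=-.019;R=np.array([[np.cos(a),-np.sin(a)],[np.sin(a),np.cos(a)]])
T=R@np.array([[26,26],[26,-26],[-26,26],[-26,-26]]).T
for x in (0,1.5,-8):
    o=np.array([622.4,-5.1])+R@[x,0]
    print(x,((proj('scene',np.c_[o+T.T,[65]*4])-[240,190]+.5)*5-.5).round(0).tolist())
    f=np.c_[o+(R@np.array([[-50,45.],[-50,-45]]).T).T,[5,5]];print(((proj('scene',f)-[240,190]+.5)*5-.5).round(0).tolist())
E
```

```text
[626.91118413  -5.34258125  31.46655345] [-16.93154937   0.49104759  13.98802637]
0 [[299.0, 297.0], [165.0, 265.0], [354.0, 219.0], [225.0, 190.0]]
[[422.0, 323.0], [212.0, 274.0]]
1.5 [[298.0, 299.0], [163.0, 268.0], [352.0, 221.0], [223.0, 192.0]]
[[421.0, 325.0], [211.0, 276.0]]
-8 [[308.0, 284.0], [175.0, 253.0], [362.0, 207.0], [234.0, 179.0]]
[[429.0, 311.0], [220.0, 263.0]]
```

View pics/s9.png

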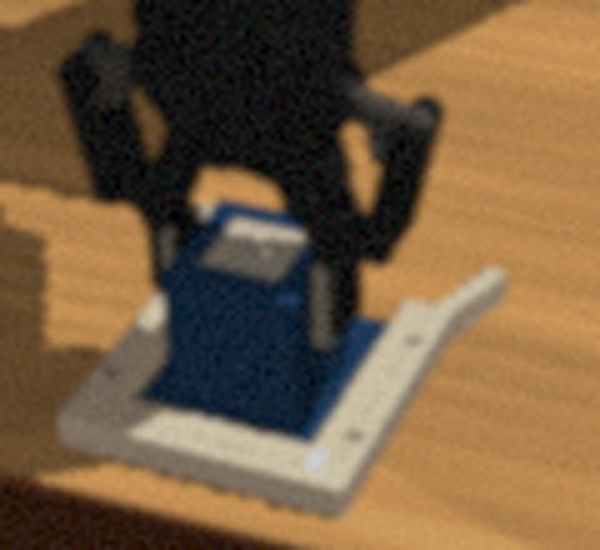

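{"method": "play_rows", "body": {"rows": [[255,[-0.15,0,0],[0,0,0]],[255,[-0.3,0,0],[0,0,0]],[255,[-0.45,0,0],[0,0,0]],[255,[-0.45,0,0],[0,0,0]]], "squeeze": 60}}

```text
clock: 9.52
eef_pos: [626.7, -5.3, 31.6]
tcp_rot: [-3.142, -0.001, -0.019]
contact_force: [-2.4, 0.1, -2.6]
opening: 0.603
```

{"method": "play_rows", "body": {"rows": [[255,[0,0,-0.2],[0,0,0]],[255,[0,0,-0.4],[0,0,0]],[255,[0,0,-0.6],[0,0,0]],[255,[0,0,-0.8],[0,0,0]],[255,[0,0,-1.0],[0,0,0]]]}}

```text
clock: 9.93
eef_pos: [626.0, -5.4, 41.1]
tcp_rot: [-3.142, 0.001, -0.019]
contact_force: [-0.8, -0.1, -12.1]
opening: 0.598
```

```bash
python3 - <<'E'
from m import *
p,d=grab_frame('scene');cv2.imwrite('pics/s10.png',cv2.resize(p[190:300,240:360,::-1],None,fx=5,fy=5,interpolation=cv2.INTER_CUBIC))
E
```

```text
(no output)
```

View pics/s10.png

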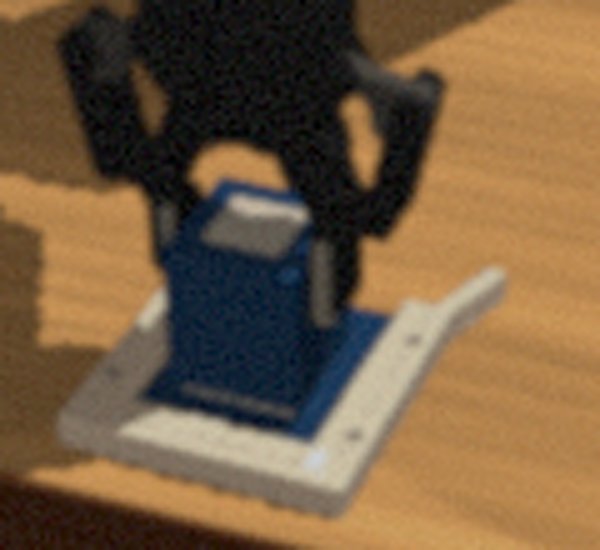

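The lid is sliding off the sleeve: aluminium shows at about (240,400) in the crop, and the base is held. I'll continue slowly.

{"method": "play_rows", "body": {"rows": [[255,[0,0,-0.4],[0,0,0]],[255,[0,0,-0.8],[0,0,0]],[255,[0,0,-1.2],[0,0,0]],[255,[0,0,-1.6],[0,0,0]],[255,[0,0,-2.0],[0,0,0]],[255,[0,0,-2.4],[0,0,0]],[255,[0,0,-2.8],[0,0,0]],[255,[0,0,-3.2],[0,0,0]],[255,[0,0,-3.6],[0,0,0]],[255,[0,0,-3.9],[0,0,0]],[255,[0,0,-4.2],[0,0,0]]]}}

```text
clock: 10.9
eef_pos: [627.3, -5.4, 85.0]
tcp_rot: [3.142, -0.002, -0.019]
contact_force: [-2.2, 0.1, -2.6]
opening: 0.598
```

{"method": "play_rows", "body": {"rows": [[255,[0,0,-0.3],[0,0,0]],[255,[0,0,-0.6],[0,0,0]],[255,[0,0,-0.9],[0,0,0]],[255,[0,0,-1.3],[0,0,0]],[255,[0,0,-1.7],[0,0,0]],[255,[0,0,-2.2],[0,0,0]],[255,[0,0,-2.7],[0,0,0]],[255,[0,0,-2.7],[0,0,0]]]}}

```text
clock: 11.57
eef_pos: [627.2, -5.4, 111.9]
tcp_rot: [-3.142, -0.002, -0.019]
contact_force: [0.3, -1.2, -1.0]
opening: 0.601
```

```bash
python3 go.py 488 285 140 -0.019; python3 - <<'E'
from m import *
p,d=grab_frame('scene');cv2.imwrite('pics/s11.png',cv2.resize(p[130:300,230:370,::-1],None,fx=3.5,fy=3.5,interpolation=cv2.INTER_CUBIC))
E
```

```text
t 11.57 now [627.2  -5.4 111.9] [-3.1415e+00 -1.8000e-03 -1.9200e-02] F [ 0.3 -1.2 -1. ] op 0.601 q [-0.01  0.49  1.73  0.    0.93  1.58]
shift cm [-14.47 -28.77  -2.84] turn [-0.    -0.002 -0.   ]
```

View pics/s11.png

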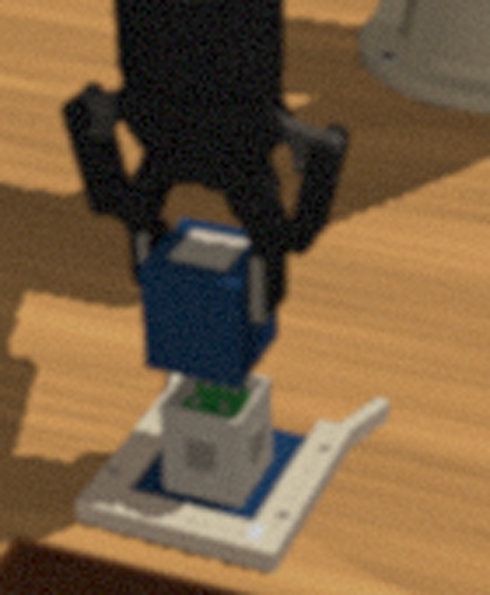

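{"method": "play_rows", "body": {"rows": [[255,[0,0,-1.0],[0,0,0]],[255,[-0.5,-1,-2.0],[0,0,0]],[255,[-1.5,-3,-2.5],[0,0,0]],[255,[-3,-6,-2.5],[0,0,0]],[255,[-4.5,-9,-2.5],[0,0,0]],[255,[-6,-12,-2.5],[0,0,0]],[255,[-7.5,-15,-2.5],[0,0,0]],[255,[-9,-18,-2.5],[0,0,0]],[255,[-10.5,-21,-2.5],[0,0,0]],[255,[-12,-24,-2.5],[0,0,0]],[255,[-13.3,-26.5,-2.5],[0,0,0]],[255,[-14.2,-28.8,-2.5],[0,0,0]]]}}

```text
clock: 12.62
eef_pos: [488.2, 287.4, 136.6]
tcp_rot: [-3.141, -0.0, -0.018]
contact_force: [-0.2, -0.3, -1.3]
opening: 0.602
```

{"method": "play_rows", "body": {"rows": [[255,[0,0,0],[0,0,0]],[255,[0,0,0],[0,0,0]],[255,[0,0,0],[0,0,0]]]}}

```text
clock: 12.87
eef_pos: [489.9, 285.3, 136.1]
tcp_rot: [3.142, -0.0, -0.018]
contact_force: [0.2, 0.0, -1.4]
opening: 0.599
```

```bash
python3 go.py 490 286 50 -0.019; python3 - <<'E'
from m import *
p,d=grab_frame('scene');cv2.imwrite('pics/s12.png',cv2.resize(p[130:300,380:560,::-1],None,fx=3.5,fy=3.5,interpolation=cv2.INTER_CUBIC))
E
```

```text
t 12.87 now [489.9 285.3 136.1] [ 3.1416e+00 -4.0000e-04 -1.8400e-02] F [ 0.2  0.  -1.4] op 0.599 q [ 0.52  0.37  1.84 -0.    0.92  2.11]
shift cm [ 0.01 -0.07  8.61] turn [ 0.    -0.     0.001]
```

View pics/s12.png

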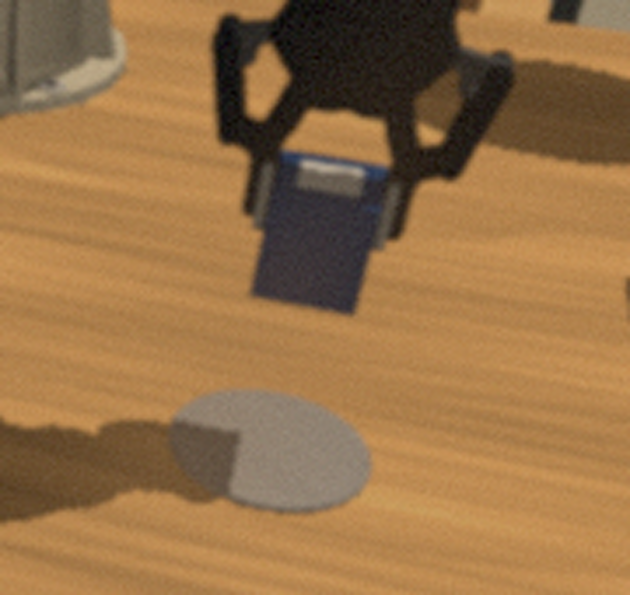

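{"method": "play_rows", "body": {"rows": [[255,[0,0,1.5],[0,0,0]],[255,[0,0,3.0],[0,0,0]],[255,[0,0,4.5],[0,0,0]],[255,[0,0,6.0],[0,0,0]],[255,[0,0,7.2],[0,0,0]],[255,[0,0,8.2],[0,0,0]],[255,[0,0,9.0],[0,0,0]],[255,[0,0,9.5],[0,0,0]],[255,[0,0,9.7],[0,0,0]],[255,[0,0,9.7],[0,0,0]]]}}

```text
clock: 13.75
eef_pos: [490.0, 285.2, 38.4]
tcp_rot: [3.141, 0.0, -0.019]
contact_force: [-0.2, 0.5, -1.0]
opening: 0.6
```

```bash
python3 go.py 490 286 31 -0.019; python3 - <<'E'
from m import *
print(onplane('scene',[(457.4,258.6)],4))
p,d=grab_frame('scene');cv2.imwrite('pics/s13.png',cv2.resize(p[170:300,390:530,::-1],None,fx=4.5,fy=4.5,interpolation=cv2.INTER_CUBIC))
E
```

```text
t 13.75 now [490.  285.2  38.4] [ 3.1414e+00  3.0000e-04 -1.9300e-02] F [-0.2  0.5 -1. ] op 0.6 q [ 0.52  0.52  1.89 -0.    0.73  2.11]
shift cm [-0.   -0.08  0.74] turn [ 0.  0. -0.]
[[496.47435037 288.24544126   4.        ]]
```

View pics/s13.png

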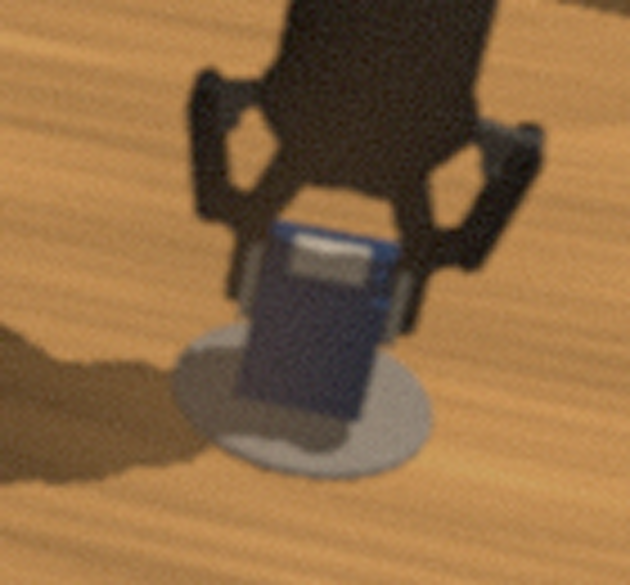

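{"method": "play_rows", "body": {"rows": [[255,[0.1,-0.1,0.2],[0,0,0]],[255,[0.2,-0.1,0.4],[0,0,0]],[255,[0.2,-0.1,0.5],[0,0,0]],[255,[0.2,-0.1,0.6],[0,0,0]],[255,[0.2,-0.1,0.7],[0,0,0]],[255,[0.2,-0.1,0.7],[0,0,0]]]}}

```text
clock: 14.3
eef_pos: [491.9, 286.2, 31.4]
tcp_rot: [3.141, 0.0, -0.019]
contact_force: [0.4, -0.4, -1.1]
opening: 0.602
```

{"method": "play_rows", "body": {"rows": [[255,[0,0,0.05],[0,0,0]],[255,[0,0,0.1],[0,0,0]],[255,[0,0,0.1],[0,0,0]]]}}

```text
clock: 14.55
eef_pos: [492.0, 286.2, 30.5]
tcp_rot: [3.142, 0.0, -0.019]
contact_force: [-0.7, -0.1, -0.2]
opening: 0.604
```

{"method": "play_rows", "body": {"rows": [[255,[0,0,0.05],[0,0,0]],[255,[0,0,0.05],[0,0,0]],[255,[0,0,0.05],[0,0,0]]]}}

```text
clock: 14.8
eef_pos: [492.2, 286.3, 30.4]
tcp_rot: [-3.142, -0.0, -0.019]
contact_force: [-0.7, -1.7, 3.9]
opening: 0.596
```

Contact at the expected height. Release.

{"method": "play_rows", "body": {"rows": [[110,[0,0,0],[0,0,0]],[85,[0,0,0],[0,0,0]],[60,[0,0,0],[0,0,0]],[30,[0,0,0],[0,0,0]],[0,[0,0,0],[0,0,0]],[0,[0,0,0],[0,0,0]],[0,[0,0,0],[0,0,0]],[0,[0,0,0],[0,0,0]]], "squeeze": 20}}

```text
clock: 15.47
eef_pos: [492.0, 286.2, 30.0]
tcp_rot: [3.142, 0.0, -0.019]
contact_force: [0.0, 0.1, 0.4]
opening: 1.0
```

{"method": "play_rows", "body": {"rows": [[0,[0,0,-1],[0,0,0]],[0,[0,0,-3],[0,0,0]],[0,[0,0,-5],[0,0,0]],[0,[0,0,-8],[0,0,0]],[0,[0,0,-11],[0,0,0]],[0,[0,0,-14],[0,0,0]],[0,[-3,0,-14],[0,0,0]],[0,[-6,0,-14],[0,0,0]],[0,[-9,0,-14],[0,0,0]],[0,[-12,0,-14],[0,0,0]],[0,[-12,0,-14],[0,0,0]],[0,[-12,0,-14],[0,0,0]]]}}

```text
clock: 16.47
eef_pos: [371.1, 288.6, 170.9]
tcp_rot: [-3.141, -0.001, -0.018]
contact_force: [1.0, -0.0, 0.2]
opening: 1.003
```

```bash
python3 - <<'E'
from m import *
s=readout.sense();print(s['clock'],s['eef_pos'],s['contact_force'],s['opening'])
for n in('scene','top'):
    p,d=grab_frame(n); cv2.imwrite(f'pics/{n}f.png',p[...,::-1])
E
```

```text
16.4667 [371.09790706 288.61889683 170.94724275] [ 0.99103118 -0.04571052  0.21011568] 1.00309237997756
```

View pics/scenef.png

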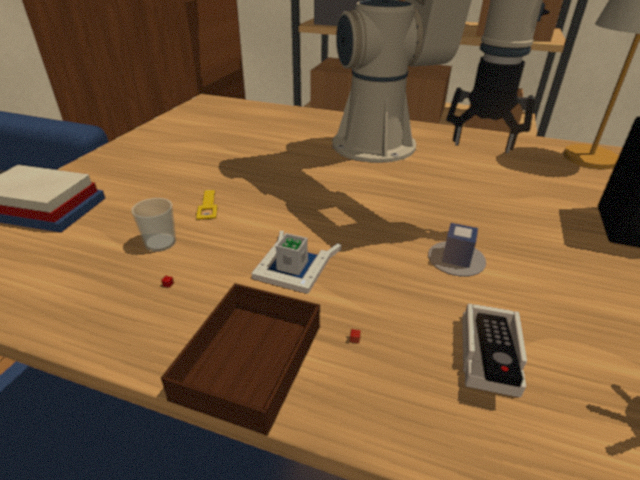

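View pics/topf.png

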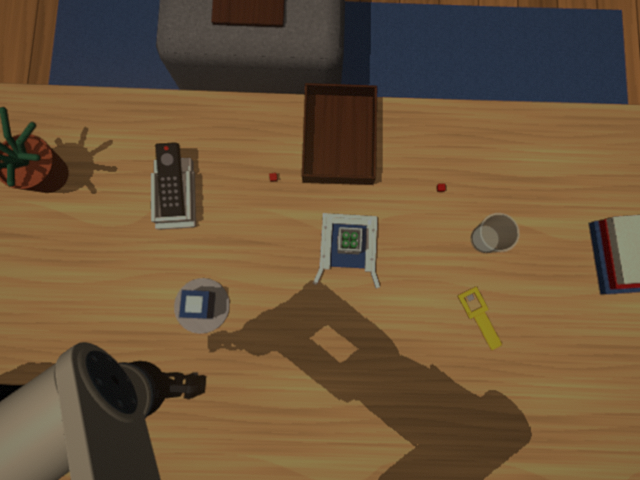

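```bash
python3 - <<'E'
from m import *
print('sleeve',onplane('top',[(349.5,239)],60),'lid',onplane('top',[(194.3,304.3)],64))
s=readout.sense();print(s['qvel'].round(3))
r.sign_off()
E
```

```text
sleeve [[622.88269479  -4.46611407  60.        ]] lid [[488.76917289 285.17173524  64.        ]]
[-0.01   0.016 -0.012  0.001 -0.004  0.001]
the job is handed in; nothing more can be done
```

I pushed the tin fully home in the bracket, drew the lid straight up and stood it open end down on the coaster. I handed the job in with the robot's clock at about 16.5 s; sign-off gives no verdict.

- **Push:** I gripped the lid across its sides, turned the tin square to the bracket and slid it in. It stopped dead against the end wall at about 17 N.
- **Lid:** It came off at about 12 N with the base held under the lips. I then set it on the coaster and touched down at about 4 N.
- **Base:** The last top picture puts the sleeve centre at (622.9, −4.5) mm, against the bracket's home point at (622.4, −5.1) mm, so it is under 1 mm off.
- **Lid on coaster:** The same picture puts the lid's centre at (488.8, 285.2) mm, against the coaster's (487.6, 286.2) mm. The lid stands upright.
- **Disagreement:** The scene camera put the coaster's centre about 9 mm farther out in x (496.5 mm). Either reading is well within the 30 mm allowed.
- **Other objects:** The dice cup, dice and opener look unmoved in both pictures. The gripper is open and touches nothing.

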